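# Start the hinge clamp's lag screw square

## Robot

A 6-joint arm with a two-finger parallel gripper is mounted at the origin on the work surface. World frame = base frame: x ahead of the robot, y to its left, z up, the work surface at z = 0. Lengths are in mm, angles in degrees, forces in N, time in s.
With the tool pointing down it reaches from about 275 to 1000 mm from the base axis. Payload 8.4 kg.
Tool frame: the origin (TCP) lies between the finger pads; the fingertips stand 17 mm ahead of it and the grasp point (between the pads) lies 2 mm behind it; z points along the fingers, y is the line along which they close (so a half turn about z gives the same grasp; the last joint's range is limited). The gripper opens to 85 mm and grips with 20 to 120 N. Pads are 22 mm wide; open, the fingers measure 114 mm over their backs; the gripper's body (76 mm by 85 mm) begins 54 mm behind the grasp point. The pads swing forward as they close: fully open they stand 13 mm farther back than shut.
Start: joints at [67.414, 20.225, 93.587, -0, 66.188, -0.138], TCP at [238.657, 577.643, 248.281] pointing down, gripper open.
Joint ranges: [-150.9, 150.9], [-52.94, 120.26], [3.33, 152.33], [-74.26, 254.26], [0, 154.13], [-172.89, 172.89]. Speed limits (degrees/s): [127.2, 127.2, 159.86, 180, 180, 180].

## Interface

Orientations are given as a 3x3 rotation matrix whose columns are the frame's x, y, z axes.
In Python, from station import sense, capture, calibration, hand_in gives the robot as it stands.
- The arm moves only by the tool arm_command, never from a script. Its argument "increments" is a list of rows, each a list of 6 numbers: the shift along the world's x, y, z in mm, then the turn, a rotation vector about the world's x, y, z in degrees. A call has 1 to 20 rows; each row shifts and turns the commanded pose from where the row before left it; what a row does not reach is not made up. A row lasts 1/12 s, in which the tool goes at most 41.7 mm and 7.16 degrees, less where a joint would pass 70% of its speed; a pose out of reach is approached as far as the arm can. A call with a gripper value outside its range is refused whole. "hand" is the finger opening in mm, from 0 to 85.4, set as the call begins (left out, the last holds). The fingers move at their own pace and stop on an object; "grip_force" is the grip in N (left out, the last holds). Time passes only in rows, so rows that do not move let the fingers close. It gives the time, the measured TCP pose, the force, the opening and the grip force at its end, in the units of the state.
- sense(): the state, without advancing time (a new reading comes with each control period).
- capture(name): name is "scene" or "top" or "wrist"; returns the picture (420x560x3 uint8, red, green, blue); there is no depth.
- calibration(name): a dict with "fx", "fy", "cx", "cy" (pixels), "R" (3x3) and "t" (3): a world point X has camera coordinates R X + t. Camera axes: x right, y down, z forward; pixel columns grow to the right and rows downward; lengths in mm; the calibration is good to about 2 mm. A picture is of the moment at which its call begins: read the wrist's pose just before it. calibration takes no time and is no camera call; for the wrist camera it gives the pose at the moment of the call.
- hand_in(): hands the job in; it is judged then, once.
The state is a dict: "time": time; "joints": joint angles; "qd": joint speeds; "effort": joint torques, N m; "ee_pos": TCP position; "orientation": TCP orientation; "force": force on the tool from outside, world axes, zero at the start; "ft_torque": the same for the moment, N m; "opening": opening from 0.0 (shut) to 1.0 (fully open); "gripper_force": force on a finger pad.
Only numpy, scipy, OpenCV 4.12 (cv2) and the standard library are available. Lean on these libraries where they do the work, as an engineer would, in place of code of your own. Each camera call takes 0.05 s, during which the arm holds its last target. There are 200 camera calls.

## Task

One lag screw of the screen hinge clamp is home, the other stands crooked and loose in its hole. Take the socket driver out of its wooden stand, set it squarely over the screw's head so that the screw stands upright and the socket drops fully onto the hexagon, pressing gently, and only then turn the screw at least a quarter turn clockwise, keeping it upright. Lift straight off so that the screw stays upright, put the driver back upright in its stand, let go, and leave the other things on the bench alone.

Things in the scene. Friction and masses are not known exactly. Their poses are not given: they have to be found in the camera images.
- hole (a point): On the loose screw's vertical hole axis, at the top face of the clamp's 6 mm steel base plate (70 x 160 mm, on an 18 mm plywood board; all fixed). The screw pivots here; upright, its head is centred over this point. Frame: z up, x to the hinge barrel (62 mm off, 16 mm higher). The other screw, 100 mm away along -y, is already home. Nothing else within 45 mm stands above the plate.
- screw_top (a point): Centre of the top of the loose lag screw's hexagon head, 48 mm from the hole point (it does not follow the sinking); z is the screw's axis. Head 19 mm across flats, 22 across corners, 10 high; shank 10 mm. It leans 5 to 7.5 degrees to any side at the start; about 1.5 N sideways at the head moves it, and it stays where left. The frame does NOT tell the hexagon's turn: feel or see it.
- screw_turn (a joint): How far the screw has been turned clockwise seen from above, rad; 0 at the start; a quarter turn is 1.57. The thread is stiff (0.2 N m) and the screw sinks 0.7 mm per rad. It should stay near 0 until the socket is fully down on the head.
- driver_grip (a point): Centre of the driver's handle, a black square bar 30 x 30 mm, 62 mm long, half-way up; z up along the driver, x and y square to the handle's flats. The driver (0.15 to 0.3 kg, 132 mm long) stands mouth down in its stand, its mouth 97 mm below this point.
- driver_mouth (a point): Centre of the driver's open lower end; z up along the driver. A round bell, 35 mm wide inside (42 mm outside), narrows over 8 mm to a 6 mm long sleeve 23.6 mm wide; at its top is a ledge, then the hexagon socket. The sleeve slips over a crooked head at any turn; pressing down on a leaning screw tips it further, moving the sleeve sideways straightens it.
- stand_seat (a point): Centre of the floor of the round hole in the driver's stand, where the driver's mouth rests. The stand is a wooden block 80 x 80 x 36 mm fixed to the bench; the hole is 51 mm wide and 26 mm deep, its floor 10 mm above the bench.
- tub_mid (a point): Bystander: white lidded ink tub, 89 mm wide, 85 mm high; its centre.
- tape_mid (a point): Bystander: roll of paper tape lying flat, 90 mm wide, 48 mm high; its centre.
- squeegee_mid (a point): Bystander: squeegee lying along x of its frame, 200 x 74 x 22 mm, wooden grip and rubber blade; its middle.
- driver_socket (a point): Socket's bottom centre, 22 mm above the mouth. Socket 20.4 mm across flats, 8 mm deep, flats facing this frame's x and every 60 degrees. Unmatched, an upright head stops at the ledge (mouth 34 mm above the hole point); matched (8 degrees play either way) the socket drops 8 mm onto it (mouth 26 mm above the hole point). Over 35 N before then, or 80 N after, spoils the screw; press 5 to 15 N.
Mind the look-alikes: they are no part of the job. Leave any green, red or yellow look-alike of the part that bears driver_grip alone.

How it is judged:
By the outcome, as a careful person would: the job done as asked, in the order asked, and still so for the second after the job is handed in, with the robot touching nothing.
It also fails if it takes over 72 s, if anything falls off the work surface, if the arm or the gripper's body presses on something with over 40 N, if the wrist force passes 120 N, or if a joint passes its speed limit or range.

## Working session

There is one attempt and no reset: what is moved stays moved. The work goes in short steps, Python scripts to look and compute and a tool call to move; the robot and the scene stay as the last step left them, time stands still between calls to the robot, and variables do not carry over. Pictures are saved under pics/ and viewed, at most 10 in all, crops included, and the job is handed in when it is done.

Besides the shell and the picture viewer there is one more tool, called after "Emit:" as a command line: name --pt "numbers of a row" for each row, then --argument value for the rest. arm_command: Moves the arm, as the interface text tells. Its arguments: {"type":"object","properties":{"increments":{"type":"array"},"hand":{"type":"number"},"grip_force":{"type":"number"}},"required":["increments"]}

```bash
mkdir -p pics
cat > h.py <<'E'
import numpy as np, cv2
from station import sense, capture, calibration, hand_in
def ray(c,u,v):
    d=c["R"].T@np.array([(u-c["cx"])/c["fx"],(v-c["cy"])/c["fy"],1.]); o=-c["R"].T@c["t"]; return o,d/np.linalg.norm(d)
def C(n):
    c=calibration(n); return {k:(np.array(x,float) if k in"Rt" else x) for k,x in c.items()}
def tri(*obs):
    A=np.zeros((3,3));b=np.zeros(3);L=[]
    for c,u,v in obs:
        o,d=ray(c,u,v);P=np.eye(3)-np.outer(d,d);A+=P;b+=P@o;L.append((P,o))
    X=np.linalg.solve(A,b); return X,[round(float(np.linalg.norm(P@(X-o))),1) for P,o in L]
def atz(c,u,v,z):
    o,d=ray(c,u,v); return o+d*(z-o[2])/d[2]
def pix(c,X):
    p=c["R"]@np.array(X,float)+c["t"]; return c["fx"]*p[0]/p[2]+c["cx"],c["fy"]*p[1]/p[2]+c["cy"]
E
python3 - <<'E'
from h import *
a=capture("scene");b=capture("top")
for n,i in(("scene",a),("top",b)): cv2.imwrite(f"pics/{n}0.png",cv2.resize(i[:,:,::-1],(800,600),interpolation=cv2.INTER_CUBIC)); cv2.imwrite(f"pics/{n}raw.png",i[:,:,::-1])
for n in("scene","top","wrist"):
    c=C(n);print(n,c["fx"],c["cx"],c["cy"],(-c["R"].T@c["t"]).round(),c["R"].round(2).tolist())
print(sense())
E
```

```text
scene 472.1313661966373 276.76456757981737 211.01424448029675 [1055. -191.  707.] [[0.48, 0.88, 0.0], [0.59, -0.32, -0.74], [-0.65, 0.36, -0.67]]
top 453.24162066505494 271.7136134044321 214.69007659039443 [327. 108. 997.] [[-0.02, -1.0, -0.02], [-0.99, 0.02, -0.14], [0.14, 0.02, -0.99]]
wrist 317.00424562111306 276.2719547482746 210.01775674007257 [175. 603. 373.] [[0.38, 0.92, -0.0], [0.89, -0.37, 0.28], [0.25, -0.11, -0.96]]
{'time': 0.1, 'joints': array([ 6.74155752e+01,  2.02590583e+01,  9.36242740e+01,  3.66182537e-04,
        6.61879427e+01, -1.37499571e-01]), 'qd': array([-0.09639912, -0.02954776, -0.08125126,  0.08097453, -0.04649637,
       -0.06878231]), 'effort': array([ 2.08194811e-04, -6.06351757e+01, -3.42820215e+01,  1.67661392e-05,
        3.79415578e-03,  4.81837094e-05]), 'ee_pos': array([238.48619247, 577.27630301, 247.63489509]), 'orientation': array([[-9.24232638e-01,  3.81829539e-01, -4.83143785e-04],
       [ 3.81829845e-01,  9.24231927e-01, -1.14634337e-03],
       [ 8.82915209e-06, -1.24396667e-03, -9.99999226e-01]]), 'force': array([ 0.08224102, -0.65233851, -0.28872514]), 'ft_torque': array([ 0.00411648, -0.01760109, -0.0246826 ]), 'gripper_force': 0.0, 'opening': 1.0022236090481518}
```

View pics/scene0.png

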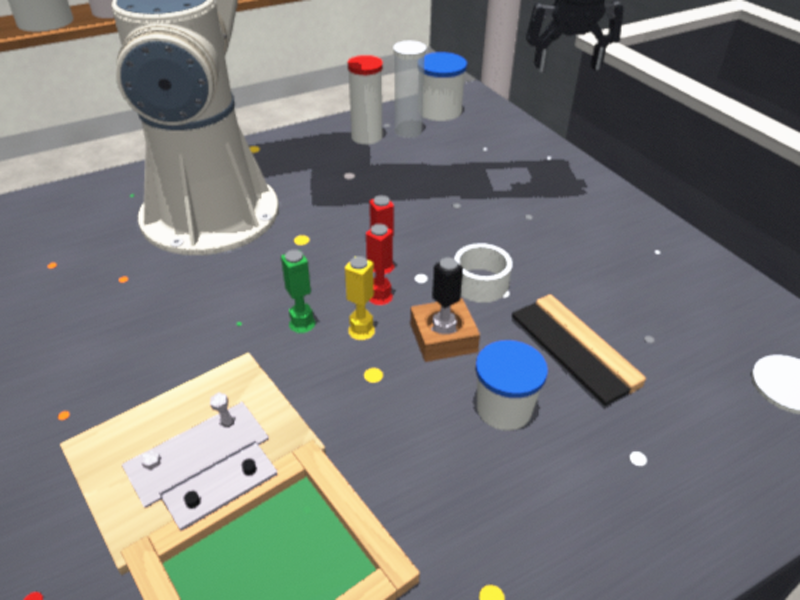

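View pics/top0.png

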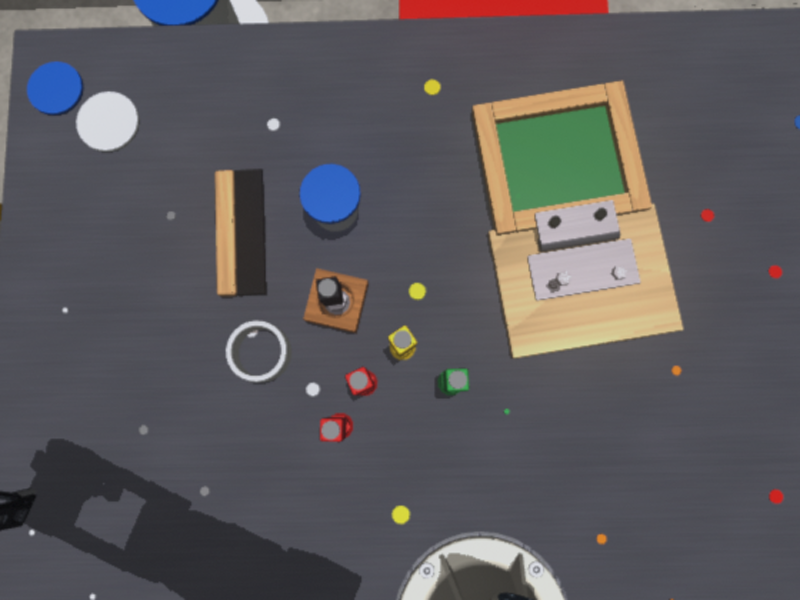

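The scene view shows the black-handled driver at (447,283), standing in its wooden stand. The look-alikes are red (381,220) and (379,250), yellow (360,283) and green (296,275). I choose the black one. The loose screw head is at (220,402) in scene and (564,279) in top; the home screw is at (150,460) and (620,272). Next I check with an enlarged montage.

Run:
```python
from h import *
s=cv2.imread("pics/sceneraw.png");t=cv2.imread("pics/topraw.png")
def crop(i,u,v,w,h,k): return cv2.resize(i[v:v+h,u:u+w],(w*k,h*k),interpolation=cv2.INTER_CUBIC)
# each tile 400x300; scale 4 -> 100x75
A=crop(s,270,175,100,75,4);B=crop(t,200,175,100,75,4);Cc=crop(s,85,265,100,75,4);D=crop(t,360,160,100,75,4)
cv2.imwrite("pics/m1.png",np.vstack([np.hstack([A,B]),np.hstack([Cc,D])]))
```

```text
(no output)
```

View pics/m1.png

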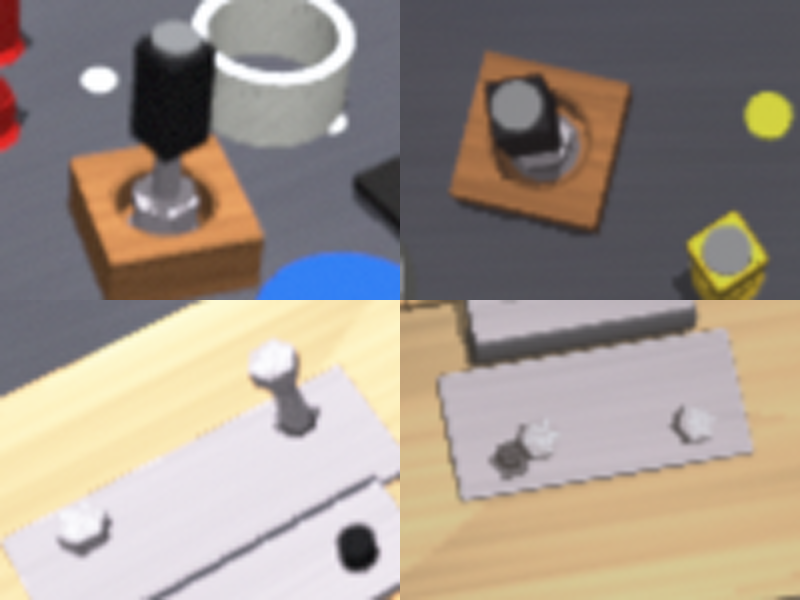

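Run:
```python
from h import *
s=C("scene");t=C("top")
f=lambda U,V,u,v:(u+(U+.5)/4-.5,v+(V+.5)/4-.5)
S=lambda U,V:f(U,V,270,175);T=lambda U,V:f(U,V,200,175);S2=lambda U,V:f(U,V,85,265);T2=lambda U,V:f(U,V,360,160)
print("drvtop",tri((s,*S(177,38)),(t,*T(117,105))))
for p in[(87,53),(230,82),(197,230),(52,195),(145,148)]: print("stand",atz(t,*T(*p),36).round(1))
for p in[(70,158),(215,138),(262,237),(110,265)]: print("standS",atz(s,*S(*p),36).round(1))
print("screwhead",tri((s,*S2(273,57)),(t,*T2(140,137))))
print("homehead",tri((s,*S2(80,220)),(t,*T2(294,123))))
for p in[(40,76),(325,30),(352,152),(62,200)]: print("plate",atz(t,*T2(*p),24).round(1))
for p in[(4,238),(336,66)]: print("plateS",atz(s,*S2(*p),24).round(1))
print("shadow foot?",atz(s,*S2(297,118),24))
q=sense();R=np.array(q["orientation"]);w=C("wrist");o=-w["R"].T@w["t"]
print("cam in tool",R.T@(o-q["ee_pos"]),(R.T@w["R"].T).round(3).tolist())
```

```text
drvtop (array([475.83385369, 206.90257119, 142.17425736]), [0.3, 0.3])
stand [523.4 235.7  36. ]
stand [505.9 158.5  36. ]
stand [426.1 177.   36. ]
stand [446.3 254.5  36. ]
stand [470.8 204.5  36. ]
standS [425.5 178.9  36. ]
standS [448.2 254.5  36. ]
standS [522.2 235.1  36. ]
standS [503.  157.9  36. ]
screwhead (array([ 495.73666071, -126.54649754,   74.38312085]), [0.0, 0.0])
homehead (array([ 508.68043226, -220.07505111,   34.98371102]), [1.2, 1.2])
plate [539.8 -86.9  24. ]
plate [ 562.2 -242.7   24. ]
plate [ 494.5 -252.7   24. ]
plate [471.2 -95.6  24. ]
plateS [ 493.  -252.2   24. ]
plateS [470.1 -97.5  24. ]
shadow foot? [ 490.51432534 -122.73061313   24.        ]
cam in tool [  68.56022164   -0.85119316 -125.40681149] [[-0.0, -0.961, -0.276], [1.0, -0.0, -0.0], [0.0, -0.276, 0.961]]
```

Emit:
arm_command --pt "15.8 -24.8 0.8 0 0 0.65" --pt "15.8 -24.8 0.8 0 0 0.65" --pt "15.8 -24.8 0.8 0 0 0.65" --pt "15.8 -24.8 0.8 0 0 0.65" --pt "15.8 -24.8 0.8 0 0 0.65" --pt "15.8 -24.8 0.8 0 0 0.65" --pt "15.8 -24.8 0.8 0 0 0.65" --pt "15.8 -24.8 0.8 0 0 0.65" --pt "15.8 -24.8 0.8 0 0 0.65" --pt "15.8 -24.8 0.8 0 0 0.65" --pt "15.8 -24.8 0.8 0 0 0.65" --pt "15.8 -24.8 0.8 0 0 0.65" --pt "15.8 -24.8 0.8 0 0 0.65" --pt "15.8 -24.8 0.8 0 0 0.65" --pt "15.8 -24.8 0.8 0 0 0.65" --pt "0 0 0 0 0 0" --pt "0 0 0 0 0 0"

```text
time: 1.52
ee_pos: [476.1, 204.5, 260.0]
orientation: [[-0.975, 0.223, -0.001], [0.223, 0.975, -0.0], [0.0, -0.0, -1.0]]
force: [0.5, 0.7, -0.5]
opening: 1.004
gripper_force: 0.0
```

Run:
```python
from h import *
import pickle
w=C("wrist");i=capture("wrist");pickle.dump((w,i),open("w1.pkl","wb"))
q=sense();print(q["ee_pos"],q["orientation"],q["joints"])
u,v=pix(w,[475.5,206.5,142]);print(u,v,pix(w,[475.5,206.5,36]))
cv2.imwrite("pics/w1.png",cv2.resize(i[:,:,::-1],(800,600),interpolation=cv2.INTER_CUBIC))
```

```text
[475.52936532 205.25700488 259.98646449] [[-9.75155228e-01  2.21521237e-01 -7.89327960e-04]
 [ 2.21521291e-01  9.75155535e-01  1.97909063e-05]
 [ 7.74101635e-04 -1.55553743e-04 -9.99999688e-01]] [ 2.31691300e+01  9.99439087e+00  1.05804134e+02  2.09141530e-02
  6.42426084e+01 -5.40415633e+01]
280.06720647715264 207.426311319888 (np.float64(279.02510775729263), np.float64(182.0500027435043))
```

View pics/w1.png

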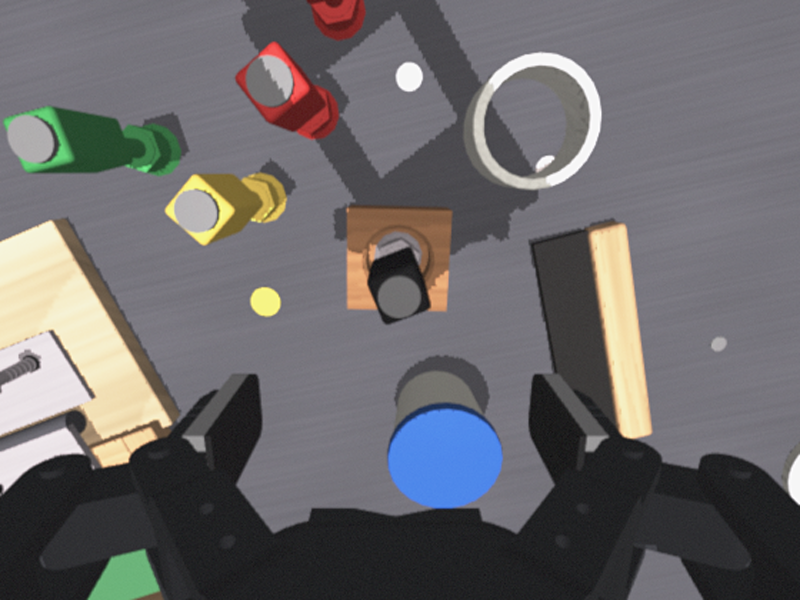

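Black driver top at (400,297), matching the prediction of (400,297), in its stand around (399,258). The handle is turned about 20° in the image. I crop closer to get its yaw.

Run:
```python
from h import *
import pickle
w,i=pickle.load(open("w1.pkl","rb"))
cv2.imwrite("pics/w1c.png",cv2.resize(np.clip(i[140:235,235:325,::-1].astype(float)*1.6,0,255).astype(np.uint8),None,fx=6,fy=6,interpolation=cv2.INTER_CUBIC))
```

```text
(no output)
```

View pics/w1c.png

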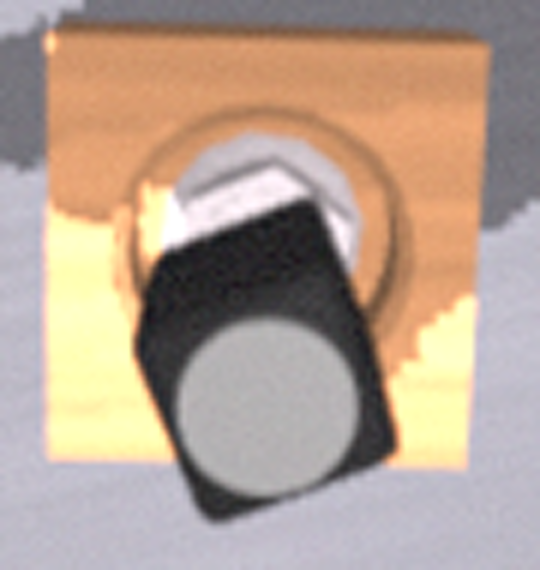

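Run:
```python
from h import *
import pickle
w,i=pickle.load(open("w1.pkl","rb"))
f=lambda U,V:(235+(U+.5)/6-.5,140+(V+.5)/6-.5)
def seg(a,b,z):
    d=atz(w,*f(*b),z)-atz(w,*f(*a),z);print(z,np.degrees(np.arctan2(d[1],d[0])),np.linalg.norm(d))
seg((215,520),(395,458),138);seg((140,345),(205,510),138);seg((165,255),(315,200),76);seg((330,230),(397,450),138)
print(atz(w,*f(268,405),142))
for p in[(47,35),(490,40),(467,467),(47,460),(265,240)]:print(atz(w,*f(*p),36).round(1))
```

```text
138 97.08970260427449 26.107500783235146
138 7.292501982321724 24.790045349187267
76 97.45674625402675 26.317224432331656
138 4.501426552957633 31.671440653459474
[475.07829475 205.92738767 142.        ]
[427.4 176.7  36. ]
[446.1 254.5  36. ]
[524.5 235.   36. ]
[505.1 156.5  36. ]
[472.7 206.8  36. ]
```

Emit:
arm_command --pt "1.6 -27.5 -2.5 0 0 0" --pt "1.6 -27.5 -2.5 0 0 0" --pt "1.6 -27.5 -2.5 0 0 0" --pt "1.6 -27.5 -2.5 0 0 0" --pt "1.6 -27.5 -2.5 0 0 0" --pt "1.6 -27.5 -2.5 0 0 0" --pt "1.6 -27.5 -2.5 0 0 0" --pt "1.6 -27.5 -2.5 0 0 0" --pt "1.6 -27.5 -2.5 0 0 0" --pt "1.6 -27.5 -2.5 0 0 0" --pt "1.6 -27.5 -2.5 0 0 0" --pt "1.6 -27.5 -2.5 0 0 0" --pt "0 0 0 0 0 0" --pt "0 0 0 0 0 0"

```text
time: 2.73
ee_pos: [494.7, -124.2, 229.9]
orientation: [[-0.975, 0.221, -0.001], [0.221, 0.975, 0.001], [0.001, 0.0, -1.0]]
force: [0.0, 0.3, 0.9]
opening: 1.001
gripper_force: 0.0
```

Run:
```python
from h import *
import pickle
w=C("wrist");i=capture("wrist");pickle.dump((w,i),open("w2.pkl","wb"))
print(pix(w,[494.5,-121,24]),pix(w,[496,-127,72]),pix(w,[508.7,-220,35]))
```

```text
(np.float64(280.1865958222222), np.float64(185.45214459224297)) (np.float64(274.80648496769624), np.float64(198.8987843834597)) (np.float64(192.1977429246449), np.float64(220.63550850661986))
```

Emit:
arm_command --pt "15 -15 -7 0 0 0" --pt "15 -15 -7 0 0 0" --pt "15 -15 -7 0 0 0" --pt "15 -15 -7 0 0 0" --pt "0 0 0 0 0 0" --pt "0 0 0 0 0 0"

```text
time: 3.28
ee_pos: [555.1, -183.0, 201.7]
orientation: [[-0.976, 0.219, -0.001], [0.219, 0.976, 0.001], [0.001, 0.001, -1.0]]
force: [0.2, -0.1, -0.1]
opening: 0.999
gripper_force: 0.0
```

Run:
```python
from h import *
import pickle
w3=C("wrist");i3=capture("wrist");pickle.dump((w3,i3),open("w3.pkl","wb"))
w2,i2=pickle.load(open("w2.pkl","rb"))
T=[]
for w,i in((w2,i2),(w3,i3)):
    u,v=pix(w,[495,-124,48]);u=int(u)-33;v=int(v)-50;print("off",u,v,pix(w,[508.7,-220,35]))
    T.append(cv2.resize(i[v:v+100,u:u+66,::-1],None,fx=6,fy=6,interpolation=cv2.INTER_CUBIC))
cv2.imwrite("pics/m2.png",np.hstack(T));print(T[0].shape,T[1].shape)
```

```text
off 244 141 (np.float64(192.1977429246449), np.float64(220.63550850661986))
off 297 65 (np.float64(226.749241455218), np.float64(155.19942421468593))
(600, 396, 3) (600, 396, 3)
```

View pics/m2.png

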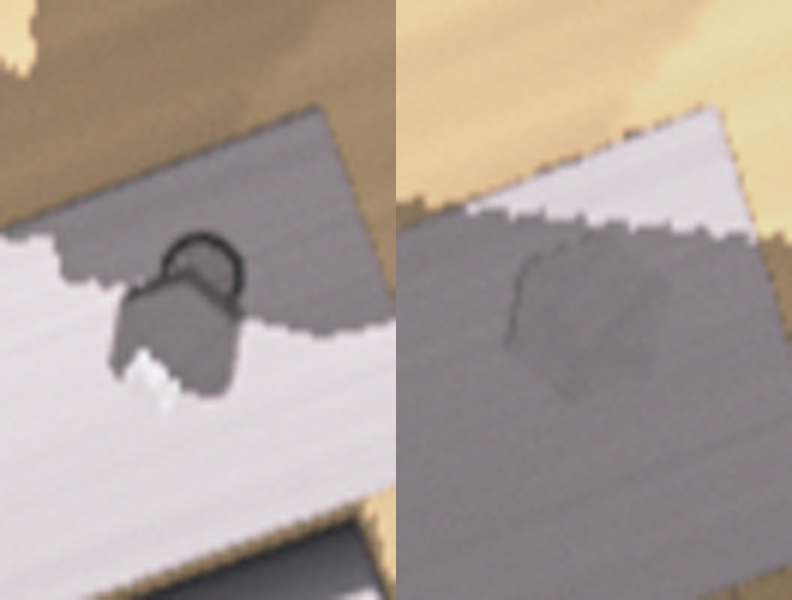

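The close views show the hexagon clearly. In the left one its vertices are about (128,297), (187,280), (238,315), (228,395), (165,412) and (112,365), with the hole rim at (203,272). I fit pose and turn from both.

```bash
cat > fit.py <<'E'
from h import *
import pickle
from scipy.optimize import least_squares
w2,_=pickle.load(open("w2.pkl","rb"));w3,_=pickle.load(open("w3.pkl","rb"))
g=lambda U,V,u,v:np.array((u+(U+.5)/6-.5,v+(V+.5)/6-.5))
V1=[g(*p,244,141) for p in[(128,295),(187,278),(240,315),(228,395),(165,412),(112,365)]]
V2=[g(*p,297,65) for p in[(129,270),(201,235),(272,285),(259,365),(184,400),(112,342)]]
H=g(203,272,244,141)
c1=np.mean(V1,0);c2=np.mean(V2,0);print("tri head",tri((w2,*c1),(w3,*c2)))
print("hole atz24",atz(w2,*H,24))
def model(p):
    h=np.array([p[0],p[1],24]);a=np.array([p[2],p[3],1.]);a/=np.linalg.norm(a)
    e1=np.cross([0,1,0],a);e1/=np.linalg.norm(e1);e2=np.cross(a,e1);c=h+48*a
    return h,c,[c+11*(np.cos(t)*e1+np.sin(t)*e2) for t in p[4]-np.arange(6)*np.pi/3]
def res(p):
    h,c,v=model(p);r=list((np.array(pix(w2,h))-H)*2)
    for w,O in((w2,V1),(w3,V2)): r+=[x for X,o in zip(v,O) for x in np.array(pix(w,X))-o]
    return np.array(r)
best=min((least_squares(res,[494,-121,0,-.1,t],loss="soft_l1") for t in np.radians([0,60,120,180,240,300])),key=lambda s:s.cost)
p=best.x;h,c,_=model(p);print("cost",best.cost,"hole",h,"head",c,"lean deg",np.degrees(np.hypot(p[2],p[3])),"vertex ang",np.degrees(p[4])%60)
print(res(p).round(1))
print("home(z35)",)
E
python3 fit.py
```

```text
tri head (array([ 495.38105278, -128.58306693,   68.77223944]), [0.0, 0.0])
hole atz24 [ 494.33867361 -123.98436146   24.        ]
cost 7.510384802425349 hole [ 494.3670071  -123.93794908   24.        ] head [ 495.03212935 -128.82880035   71.74554625] lean deg 5.923160331390645 vertex ang 39.09028646221884
[ 0.1  0.  -1.7  1.1 -0.5 -0.1  0.1  1.1  0.4 -0.9 -0.1  0.2 -0.5  0.8
 -0.  -2.   1.7 -1.8  0.8 -0.7 -0.   0.6 -1.   0.1  0.2  0.7]
home(z35)
```

Emit:
arm_command --pt "-5.3 26 2.6 0 0 1.33" --pt "-5.3 26 2.6 0 0 1.33" --pt "-5.3 26 2.6 0 0 1.33" --pt "-5.3 26 2.6 0 0 1.33" --pt "-5.3 26 2.6 0 0 1.33" --pt "-5.3 26 2.6 0 0 1.33" --pt "-5.3 26 2.6 0 0 1.33" --pt "-5.3 26 2.6 0 0 1.33" --pt "-5.3 26 2.6 0 0 1.33" --pt "-5.3 26 2.6 0 0 1.33" --pt "-5.3 26 2.6 0 0 1.33" --pt "-5.3 26 2.6 0 0 1.33" --pt "-5.3 26 2.6 0 0 1.33" --pt "-5.3 26 2.6 0 0 1.33" --pt "-5.3 26 2.6 0 0 1.33" --pt "0 0 0 0 0 0" --pt "0 0 0 0 0 0"

```text
time: 4.75
ee_pos: [474.0, 207.2, 241.8]
orientation: [[-0.992, -0.13, 0.0], [-0.13, 0.992, 0.0], [-0.0, 0.0, -1.0]]
force: [-0.5, 0.9, 0.1]
opening: 1.0
gripper_force: 0.0
```

Run:
```python
from h import *
q=sense();print(q["ee_pos"],q["orientation"],q["joints"])
y=q["orientation"][:,1];print(np.degrees(np.arctan2(y[1],y[0])))
w=C("wrist");i=capture("wrist");u,v=pix(w,[475.3,206.4,142]);print(u,v)
cv2.imwrite("pics/w4.png",cv2.resize(np.clip(i[140:235,235:325,::-1].astype(float)*1.6,0,255).astype(np.uint8),None,fx=6,fy=6,interpolation=cv2.INTER_CUBIC))
import pickle;pickle.dump((w,i),open("w4.pkl","wb"))
```

```text
[473.98792506 207.17826214 241.79075718] [[-9.91564958e-01 -1.29610109e-01  3.90739324e-04]
 [-1.29610030e-01  9.91565021e-01  2.21212807e-04]
 [-4.16114862e-04  1.68703132e-04 -9.99999899e-01]] [ 2.34420930e+01  1.10076443e+01  1.07054719e+02  3.08550135e-03
  6.19120542e+01 -7.40064198e+01]
97.44706272095038
276.9986233393542 217.36702630374862
```

View pics/w4.png

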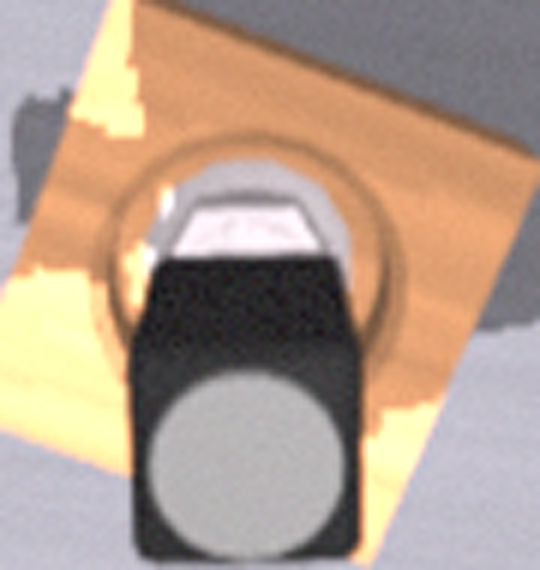

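The handle is square in the picture, its top at (247,465) as predicted, and the stem hexagon's flat faces the camera. I descend and grasp.

Emit:
arm_command --pt "0.6 -0.4 -22 0 0 -0.2" --pt "0.7 -0.4 -22 0 0 0" --pt "0 0 -22 0 0 0" --pt "0 0 -22 0 0 0" --pt "0 0 -22 0 0 0" --pt "0 0 -16 0 0 0" --pt "0 0 -10.8 0 0 0" --pt "0 0 0 0 0 0" --pt "0 0 0 0 0 0"

```text
time: 5.55
ee_pos: [476.5, 204.3, 104.5]
orientation: [[-0.993, -0.122, -0.001], [-0.122, 0.993, -0.0], [0.001, -0.0, -1.0]]
force: [-0.2, -1.2, 1.0]
opening: 1.0
gripper_force: 0.0
```

Emit:
arm_command --pt "0 0 0 0 0 0" --pt "0 0 0 0 0 0" --pt "0 0 0 0 0 0" --pt "0 0 0 0 0 0" --pt "0 0 0 0 0 0" --pt "0 0 0 0 0 0" --pt "0 0 0 0 0 0" --pt "0 0 0 0 0 0" --pt "0 0 0 0 0 0" --pt "0 0 0 0 0 0" --hand 26 --grip_force 70

```text
time: 6.38
ee_pos: [477.0, 204.9, 105.1]
orientation: [[-0.992, -0.123, 0.001], [-0.123, 0.992, 0.0], [-0.001, 0.0, -1.0]]
force: [-1.9, -0.8, 6.4]
opening: 0.341
gripper_force: 68.9
```

Emit:
arm_command --pt "0 0 4 0 0 0" --pt "0 0 8 0 0 0" --pt "0 0 14 0 0 0" --pt "0 0 18 0 0 0" --pt "0 0 18 0 0 0" --pt "0 0 18 0 0 0" --pt "0 0 14 0 0 0" --pt "0 0 6 0 0 0" --pt "0 0 0 0 0 0" --pt "0 0 0 0 0 0" --pt "0 0 0 0 0 0"

```text
time: 7.3
ee_pos: [476.0, 204.6, 203.6]
orientation: [[-0.992, -0.123, -0.001], [-0.123, 0.992, -0.001], [0.002, -0.0, -1.0]]
force: [-0.4, 0.1, -2.9]
opening: 0.345
gripper_force: 68.9
```

Run:
```python
from h import *
for k in range(5):
    q=sense();print(q["ee_pos"],q["force"],q["orientation"][:,1]);s=capture("scene")
c=C("scene");p=q["ee_pos"];o=[]
print(pix(c,[476,206,105+100+37]),pix(c,[476,206,118]))
cv2.imwrite("pics/s2.png",cv2.resize(s[90:265,230:400,::-1],None,fx=3.4,fy=3.4,interpolation=cv2.INTER_CUBIC))
```

```text
[476.01514364 204.57149095 203.56161394] [-0.37589832  0.08429467 -2.91562244] [-1.22770031e-01  9.92435051e-01 -4.34262500e-04]
[475.96357425 204.55764997 203.43226607] [ 0.66005399  0.09317589 -3.19535115] [-1.22782760e-01  9.92433433e-01 -5.23918521e-04]
[476.00681076 204.60178638 203.43119733] [ 0.24143614 -0.05212825 -3.49232213] [-1.22774443e-01  9.92434478e-01 -4.93415014e-04]
[476.13535057 204.60052507 203.51348103] [ 0.42293405 -0.80927165 -2.73293114] [-1.22747162e-01  9.92437847e-01 -5.04897793e-04]
[476.2884532  204.68849067 203.71225367] [-0.36485638  0.01804686 -2.33153416] [-1.22762846e-01  9.92435965e-01 -3.72038649e-04]
(np.float64(316.94282380165976), np.float64(140.0847504957769)) (np.float64(312.9848379507665), np.float64(194.01296278290144))
```

Emit:
arm_command --pt "1.5 -15 0 0 0 0.5" --pt "1.5 -25 0 0 0 0.5" --pt "1.5 -27 0 0 0 0.5" --pt "1.5 -27 0 0 0 0.5" --pt "1.5 -27 0 0 0 0" --pt "1.5 -27 0 0 0 0" --pt "1.5 -27 0 0 0 0" --pt "1.5 -27 0 0 0 0" --pt "1.5 -27 0 0 0 0" --pt "1.5 -27 0 0 0 0" --pt "1.5 -27 0 0 0 0" --pt "1.5 -25 0 0 0 0" --pt "1 -17 -8 0 0 0" --pt "1 -8.4 -12 0 0 0" --pt "0 0 -8 0 0 0" --pt "0 0 0 0 0 0" --pt "0 0 0 0 0 0"

```text
time: 8.97
ee_pos: [495.8, -127.5, 175.5]
orientation: [[-0.987, -0.158, -0.002], [-0.158, 0.987, 0.001], [0.002, 0.001, -1.0]]
force: [0.0, 0.3, -4.0]
opening: 0.341
gripper_force: 69.2
```

Run:
```python
from h import *
import pickle
for k in range(2):
    q=sense();print(q["ee_pos"],q["force"],q["ft_torque"],q["joints"]);s=capture("scene");t=capture("top")
pickle.dump((s,t),open("st.pkl","wb"))
cs=C("scene");ct=C("top");m=[496,-129,82]
us,vs=pix(cs,m);ut,vt=pix(ct,m);us,vs,ut,vt=[int(x) for x in(us,vs,ut,vt)];print(us-33,vs-60,ut-33,vt-40)
cv2.imwrite("pics/m3.png",np.hstack([cv2.resize(s[vs-60:vs+40,us-33:us+33,::-1],None,fx=6,fy=6,interpolation=cv2.INTER_CUBIC),cv2.resize(t[vt-40:vt+60,ut-33:ut+33,::-1],None,fx=6,fy=6,interpolation=cv2.INTER_CUBIC)]))
```

```text
[ 495.84879523 -127.47054329  175.46238599] [ 0.04273261  0.33858898 -4.013637  ] [ 0.02219032 -0.07045607  0.01589015] [-1.45977390e+01  1.53113227e+01  1.11145651e+02  2.48140370e-02
  5.36927283e+01 -1.13684831e+02]
[ 496.71101942 -127.54650875  176.50436259] [-0.11019081 -0.53466447 -2.28728414] [-0.00735773  0.00099601  0.02628885] [-1.45759354e+01  1.52388134e+01  1.11083493e+02  1.36022244e-02
  5.36958509e+01 -1.13699256e+02]
117 216 363 153
```

View pics/m3.png

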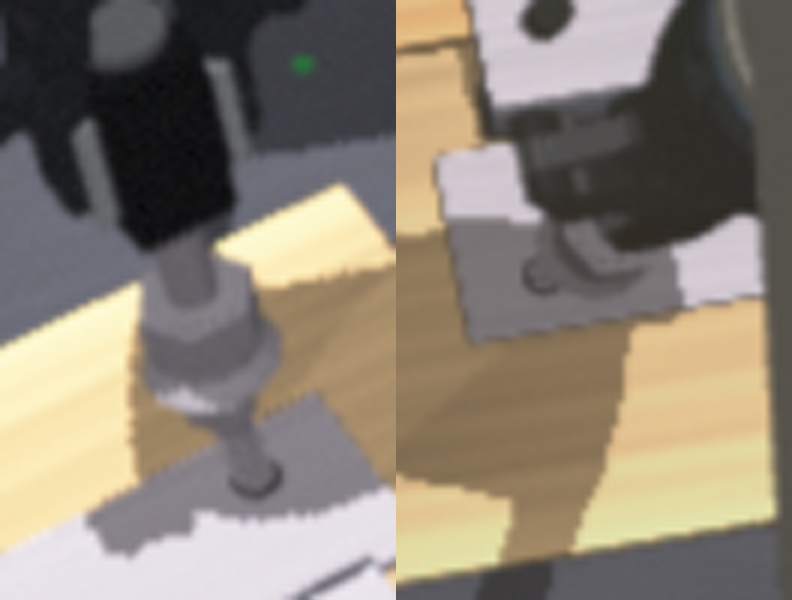

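Run:
```python
from h import *
c=C("scene")
f=lambda U,V:(117+(U+.5)/6-.5,216+(V+.5)/6-.5)
inv=lambda X:tuple(round((a-o+.5)*6-.5) for a,o in zip(pix(c,X),(117,216)))
for z in(213,178,147,125,104,100,81): print(z,inv([496,-128,z]))
# bell silhouette rim at mouth
for P in [(496,-128),(494,-128)]:
  pts=np.array([inv([P[0]+21*np.cos(t),P[1]+21*np.sin(t),81]) for t in np.linspace(0,6.28,60)]);print("rim u",pts[:,0].min(),pts[:,0].max(),"v",pts[:,1].min(),pts[:,1].max())
print("hole",inv([494.4,-123.9,24]))
```

```text
213 (119, 30)
178 (145, 127)
147 (167, 209)
125 (181, 263)
104 (195, 314)
100 (197, 323)
81 (209, 367)
rim u 134 284 v 311 426
rim u 132 282 v 307 421
hole (254, 482)
```

Emit:
arm_command --pt "-0.5 -0.6 -3 0 0 0" --pt "-0.5 -0.6 -3 0 0 0" --pt "0 0 -3 0 0 0" --pt "0 0 -3 0 0 0" --pt "0 0 -3 0 0 0" --pt "0 0 0 0 0 0" --pt "0 0 0 0 0 0"

```text
time: 9.75
ee_pos: [495.5, -129.7, 161.2]
orientation: [[-0.988, -0.157, -0.001], [-0.157, 0.988, 0.0], [0.0, 0.0, -1.0]]
force: [-0.1, -0.6, -2.0]
opening: 0.344
gripper_force: 69.2
```

Emit:
arm_command --pt "0 0 -1.5 0 0 0" --pt "0 0 -1.5 0 0 0" --pt "0 0 0 0 0 0" --pt "0 0 0 0 0 0"

```text
time: 10.08
ee_pos: [495.8, -129.8, 158.5]
orientation: [[-0.988, -0.157, 0.0], [-0.157, 0.988, 0.0], [-0.0, -0.0, -1.0]]
force: [1.1, 1.3, -3.2]
opening: 0.345
gripper_force: 69.2
```

Emit:
arm_command --pt "0 0 -1 0 0 0" --pt "0 0 -1 0 0 0" --pt "0 0 0 0 0 0" --pt "0 0 0 0 0 0"

```text
time: 10.42
ee_pos: [495.7, -129.7, 156.5]
orientation: [[-0.988, -0.157, 0.0], [-0.157, 0.988, 0.0], [-0.0, 0.0, -1.0]]
force: [0.8, 0.4, -2.6]
opening: 0.339
gripper_force: 69.3
```

Emit:
arm_command --pt "0 0 -1 0 0 0" --pt "0 0 -0.5 0 0 0" --pt "0 0 0 0 0 0" --pt "0 0 0 0 0 0"

```text
time: 10.75
ee_pos: [495.7, -129.7, 155.0]
orientation: [[-0.988, -0.157, 0.0], [-0.157, 0.988, 0.0], [-0.0, 0.0, -1.0]]
force: [0.5, 1.0, -3.4]
opening: 0.343
gripper_force: 69.4
```

Emit:
arm_command --pt "-0.1 1 0 0 0 0" --pt "-0.1 1 0 0 0 0" --pt "-0.1 1 0 0 0 0" --pt "0 0 0 0 0 0" --pt "0 0 0 0 0 0"

```text
time: 11.17
ee_pos: [495.4, -126.9, 155.0]
orientation: [[-0.988, -0.158, 0.0], [-0.158, 0.988, -0.0], [-0.0, -0.0, -1.0]]
force: [1.7, -1.3, -2.4]
opening: 0.343
gripper_force: 69.4
```

Emit:
arm_command --pt "-0.1 1 0 0 0 0" --pt "-0.1 1 0 0 0 0" --pt "0 1 0 0 0 0" --pt "0 0 0 0 0 0" --pt "0 0 0 0 0 0"

```text
time: 11.58
ee_pos: [495.0, -123.7, 154.9]
orientation: [[-0.988, -0.157, -0.0], [-0.157, 0.988, 0.0], [0.0, 0.0, -1.0]]
force: [-0.3, -1.1, -1.8]
opening: 0.341
gripper_force: 69.3
```

Emit:
arm_command --pt "-0.1 0.7 0 0 0 0" --pt "0 0 0 0 0 0" --pt "-0.1 -0.6 0 0 0 0" --pt "0 0 -0.7 0 0 0" --pt "0 0 -0.7 0 0 0" --pt "0 0 -0.7 0 0 0" --pt "0 0 0 0 0 0" --pt "0 0 0 0 0 0"

```text
time: 12.25
ee_pos: [495.0, -123.6, 152.9]
orientation: [[-0.988, -0.157, 0.0], [-0.157, 0.988, 0.0], [-0.0, 0.0, -1.0]]
force: [-0.4, 0.0, -2.0]
opening: 0.343
gripper_force: 69.2
```

Emit:
arm_command --pt "0 0 -0.5 0 0 0" --pt "0 0 -0.5 0 0 0" --pt "0 0 0 0 0 0" --pt "0 0 0 0 0 0"

```text
time: 12.58
ee_pos: [494.9, -123.7, 151.8]
orientation: [[-0.988, -0.157, -0.0], [-0.157, 0.988, -0.0], [0.0, -0.0, -1.0]]
force: [-0.3, -0.6, -2.6]
opening: 0.344
gripper_force: 69.2
```

Emit:
arm_command --pt "0 0 -0.5 0 0 0" --pt "0 0 -0.5 0 0 0" --pt "0 0 0 0 0 0" --pt "0 0 0 0 0 0"

```text
time: 12.92
ee_pos: [494.8, -123.7, 150.8]
orientation: [[-0.988, -0.157, -0.0], [-0.157, 0.988, 0.0], [0.0, 0.0, -1.0]]
force: [-0.5, -1.2, -3.2]
opening: 0.343
gripper_force: 69.2
```

Emit:
arm_command --pt "0 0 -0.5 0 0 0" --pt "0 0 -0.5 0 0 0" --pt "0 0 0 0 0 0" --pt "0 0 0 0 0 0"

```text
time: 13.25
ee_pos: [494.9, -123.7, 149.8]
orientation: [[-0.988, -0.157, -0.0], [-0.157, 0.988, -0.0], [0.0, 0.0, -1.0]]
force: [-0.2, -0.7, -2.8]
opening: 0.342
gripper_force: 69.2
```

Now 3 mm below the ledge height with no resistance, so the socket seems to be dropping onto the hexagon. I continue to its floor.

Emit:
arm_command --pt "0 0 -1 0 0 0" --pt "0 0 -1 0 0 0" --pt "0 0 -1 0 0 0" --pt "0 0 0 0 0 0" --pt "0 0 0 0 0 0"

```text
time: 13.67
ee_pos: [494.9, -123.6, 146.7]
orientation: [[-0.988, -0.157, -0.0], [-0.157, 0.988, 0.0], [0.0, 0.0, -1.0]]
force: [0.0, -0.8, -3.3]
opening: 0.344
gripper_force: 69.3
```

Emit:
arm_command --pt "0 0 -0.6 0 0 0" --pt "0 0 -0.6 0 0 0" --pt "0 0 0 0 0 0" --pt "0 0 0 0 0 0"

```text
time: 14.0
ee_pos: [494.9, -123.7, 145.6]
orientation: [[-0.988, -0.157, -0.0], [-0.157, 0.988, 0.0], [0.0, 0.0, -1.0]]
force: [-0.7, -1.3, -2.9]
opening: 0.343
gripper_force: 69.3
```

Emit:
arm_command --pt "0 0 -0.5 0 0 0" --pt "0 0 -0.5 0 0 0" --pt "0 0 0 0 0 0" --pt "0 0 0 0 0 0"

```text
time: 14.33
ee_pos: [495.3, -123.7, 145.0]
orientation: [[-0.988, -0.157, 0.001], [-0.157, 0.988, -0.0], [-0.001, -0.0, -1.0]]
force: [0.1, -1.0, 2.4]
opening: 0.34
gripper_force: 69.6
```

Emit:
arm_command --pt "0 0 -0.4 0 0 0" --pt "0 0 0 0 0 -4" --pt "0 0 0 0 0 -4" --pt "0 0 0 0 0 -4" --pt "0 0 0 0 0 -4" --pt "0 0 -0.05 0 0 -4" --pt "0 0 -0.05 0 0 -4" --pt "0 0 -0.05 0 0 -4" --pt "0 0 0 0 0 0"

```text
time: 15.08
ee_pos: [495.2, -124.3, 144.6]
orientation: [[-0.945, 0.328, 0.001], [0.328, 0.945, -0.001], [-0.001, -0.001, -1.0]]
force: [-1.8, -3.5, 5.6]
opening: 0.341
gripper_force: 70.6
```

```bash
cat > st.py <<'E'
from h import *
q=sense();y=q["orientation"][:,1];print(q["time"],q["ee_pos"].round(2),q["force"].round(2),q["ft_torque"].round(3),np.degrees(np.arctan2(y[1],y[0])).round(2),q["joints"].round(1))
E
python3 st.py
```

```text
15.0833 [ 495.2  -124.25  144.59] [-1.83 -3.54  5.6 ] [-0.895  0.453  0.141] 70.85 [-1.420e+01  1.760e+01  1.128e+02 -1.000e-01  4.950e+01 -8.500e+01]
```

Emit:
arm_command --pt "-0.1 -0.3 0 0 0 -4" --pt "-0.1 -0.3 -0.05 0 0 -4" --pt "0 0 -0.05 0 0 -4" --pt "0 0 -0.05 0 0 -4" --pt "0 0 -0.05 0 0 -4" --pt "0 0 -0.05 0 0 -4" --pt "0 0 -0.05 0 0 -4" --pt "0 0 0 0 0 0"

```text
time: 15.75
ee_pos: [494.5, -124.7, 144.2]
orientation: [[-0.68, 0.733, -0.0], [0.733, 0.68, -0.001], [-0.0, -0.001, -1.0]]
force: [-3.9, -3.3, 6.9]
opening: 0.345
gripper_force: 70.7
```

```bash
python3 st.py
```

```text
15.75 [ 494.53 -124.7   144.21] [-3.87 -3.27  6.89] [-0.769  0.792  0.16 ] 42.85 [-1.430e+01  1.760e+01  1.129e+02 -1.000e-01  4.950e+01 -5.710e+01]
```

Emit:
arm_command --pt "-0.3 -0.2 -0.05 0 0 -4" --pt "-0.3 -0.1 -0.05 0 0 -4" --pt "-0.1 0 -0.05 0 0 -4" --pt "-0.1 0 -0.05 0 0 -4" --pt "0 0 -0.05 0 0 -4" --pt "0 0 -0.05 0 0 -4" --pt "0 0 -0.05 0 0 -4" --pt "0 0 -0.05 0 0 -4" --pt "0 0 0 0 0 0"

```text
time: 16.5
ee_pos: [493.5, -124.7, 143.8]
orientation: [[-0.188, 0.982, -0.001], [0.982, 0.188, -0.0], [-0.0, -0.001, -1.0]]
force: [-3.3, -1.1, 7.5]
opening: 0.343
gripper_force: 70.8
```

```bash
python3 st.py
```

```text
16.5 [ 493.47 -124.74  143.77] [-3.25 -1.09  7.55] [-0.474  0.921  0.155] 10.83 [-14.3  17.6 113.   -0.   49.5 -25.1]
```

Emit:
arm_command --pt "-0.2 0.1 -0.05 0 0 -4" --pt "-0.2 0.1 -0.05 0 0 -4" --pt "-0.1 0.1 -0.05 0 0 -4" --pt "0 0.1 -0.05 0 0 -4" --pt "0 0.1 -0.05 0 0 -4" --pt "0 0.1 -0.05 0 0 -4" --pt "0 0 -0.05 0 0 -4" --pt "0 0 -0.05 0 0 -4" --pt "0 0 0 0 0 0"

```text
time: 17.25
ee_pos: [492.8, -124.0, 143.3]
orientation: [[0.361, 0.933, -0.001], [0.933, -0.361, -0.0], [-0.001, -0.001, -1.0]]
force: [-4.3, -1.1, 8.5]
opening: 0.341
gripper_force: 71.0
```

```bash
python3 st.py
```

```text
17.25 [ 492.84 -123.98  143.35] [-4.32 -1.14  8.47] [-0.211  1.043  0.126] -21.17 [-14.3  17.6 113.1  -0.   49.4   6.9]
```

Emit:
arm_command --pt "-0.1 0 0.2 0 0 2" --pt "-0.1 0 0.1 0 0 2" --pt "-0.1 0 0 0 0 2" --pt "-0.1 0 0 0 0 1" --pt "0 0 0 0 0 0" --pt "0 0 0 0 0 0"

```text
time: 17.75
ee_pos: [492.9, -124.0, 143.5]
orientation: [[0.241, 0.97, -0.0], [0.97, -0.241, -0.0], [-0.0, -0.0, -1.0]]
force: [-3.1, -2.3, 4.6]
opening: 0.342
gripper_force: 70.0
```

```bash
python3 st.py
```

```text
17.75 [ 492.92 -124.01  143.53] [-3.07 -2.29  4.59] [-0.284  0.595 -0.03 ] -13.96 [-14.3  17.6 113.1  -0.   49.4  -0.3]
```

Emit:
arm_command --pt "-0.1 -0.1 0.2 0 0 0" --pt "-0.1 -0.1 0.2 0 0 0" --pt "0 0 0.2 0 0 0" --pt "0 0 0 0 0 0" --pt "0 0 0 0 0 0"

```text
time: 18.17
ee_pos: [492.8, -124.1, 143.8]
orientation: [[0.241, 0.971, -0.0], [0.971, -0.241, 0.0], [0.0, -0.0, -1.0]]
force: [-1.3, -1.2, 0.7]
opening: 0.345
gripper_force: 69.5
```

```bash
python3 st.py
```

```text
18.1667 [ 492.76 -124.11  143.8 ] [-1.29 -1.17  0.7 ] [-0.228  0.277  0.011] -13.95 [-14.3  17.5 113.1  -0.   49.4  -0.4]
```

Emit:
arm_command --pt "-0.1 -0.1 0.2 0 0 0" --pt "0 0 0.3 0 0 0" --pt "0 0 0.5 0 0 0" --pt "0 0 0 0 0 0" --pt "0 0 0 0 0 0"

```text
time: 18.58
ee_pos: [492.6, -124.2, 144.7]
orientation: [[0.241, 0.971, -0.0], [0.971, -0.241, 0.0], [0.0, -0.0, -1.0]]
force: [0.5, -1.0, -2.5]
opening: 0.343
gripper_force: 69.1
```

```bash
python3 st.py
```

```text
18.5833 [ 492.63 -124.2   144.75] [ 0.55 -0.97 -2.46] [-0.162  0.118  0.031] -13.95 [-14.3  17.4 113.1   0.   49.5  -0.4]
```

Emit:
arm_command --pt "0 0 1 0 0 0" --pt "0 0 1 0 0 0" --pt "0 0 1 0 0 0" --pt "0 0 1 0 0 0" --pt "0 0 1 0 0 0" --pt "0 0 0 0 0 0"

```text
time: 19.08
ee_pos: [492.8, -124.2, 150.2]
orientation: [[0.241, 0.971, 0.0], [0.971, -0.241, 0.0], [0.0, 0.0, -1.0]]
force: [-0.9, -0.5, -2.0]
opening: 0.345
gripper_force: 69.1
```

Emit:
arm_command --pt "0 0 1.5 0 0 0" --pt "0 0 1.5 0 0 0" --pt "0 0 1.5 0 0 0" --pt "0 0 1.5 0 0 0" --pt "0 0 1.5 0 0 0" --pt "0 0 1.5 0 0 0" --pt "0 0 2 0 0 0" --pt "0 0 2 0 0 0" --pt "0 0 4 0 0 0" --pt "0 0 8 0 0 0" --pt "0 0 12 0 0 0" --pt "0 0 16 0 0 0" --pt "0 0 12 0 0 0" --pt "0 0 0 0 0 0"

```text
time: 20.25
ee_pos: [494.3, -124.7, 217.8]
orientation: [[0.241, 0.971, 0.004], [0.971, -0.241, -0.001], [-0.0, 0.004, -1.0]]
force: [1.0, 0.3, -3.0]
opening: 0.342
gripper_force: 69.3
```

```bash
python3 st.py
```

```text
20.25 [ 494.28 -124.65  217.85] [ 1.05  0.29 -3.01] [-0.005 -0.041  0.025] -13.95 [-14.3  11.8 109.5  -0.   58.5  -0.4]
```

Emit:
arm_command --pt "-1 19.4 0 0 0 6.5" --pt "-1 19.4 0 0 0 6.5" --pt "-1 19.4 0 0 0 6.5" --pt "-1 19.4 0 0 0 6.5" --pt "-1 19.4 0 0 0 6.5" --pt "-1 19.4 0 0 0 6.5" --pt "-1 19.4 0 0 0 6.5" --pt "-1 19.4 0 0 0 6.5" --pt "-1 19.4 0 0 0 6.5" --pt "-1 19.4 0 0 0 6.5" --pt "-1 19.4 0 0 0 6.5" --pt "-1 19.4 0 0 0 6.5" --pt "-1 19.4 0 0 0 6.5" --pt "-1 19.4 0 0 0 6.5" --pt "-1 19.4 0 0 0 6.5" --pt "-1 19.4 0 0 0 6.5" --pt "-1 19.4 0 0 0 6.5" --pt "0 0 0 0 0 0" --pt "0 0 0 0 0 0" --pt "0 0 0 0 0 0"

```text
time: 21.92
ee_pos: [475.4, 205.1, 214.6]
orientation: [[-0.994, -0.113, -0.001], [-0.113, 0.994, -0.001], [0.001, -0.001, -1.0]]
force: [0.1, 0.2, -2.7]
opening: 0.344
gripper_force: 69.7
```

```bash
python3 st.py
python3 - <<'E'
from h import *
s=capture("scene");t=capture("top");cs=C("scene");ct=C("top")
o=sense()["ee_pos"]
T=[]
for i,c,n in((s,cs,"s"),(t,ct,"t")):
    u,v=[int(x) for x in pix(c,[494.4,-124,45])];u-=33;v-=33;print(n,u,v)
    f=lambda X:[round((a-b+.5)*6-.5) for a,b in zip(pix(c,X),(u,v))]
    print("hole",f([494.4,-123.9,24]),"head upright",f([494.4,-123.9,70.7]))
    T.append(cv2.resize(i[v:v+66,u:u+66,::-1],None,fx=6,fy=6,interpolation=cv2.INTER_CUBIC))
cv2.imwrite("pics/m4.png",np.hstack(T))
E
```

```text
21.9167 [475.43 205.11 214.55] [ 0.13  0.19 -2.71] [ 0.001 -0.012 -0.027] 96.47 [ 23.2  12.9 108.5  -0.   58.6 -73.3]
s 123 255
hole [218, 248] head upright [192, 147]
t 357 164
hole [187, 211] head upright [218, 188]
```

View pics/m4.png

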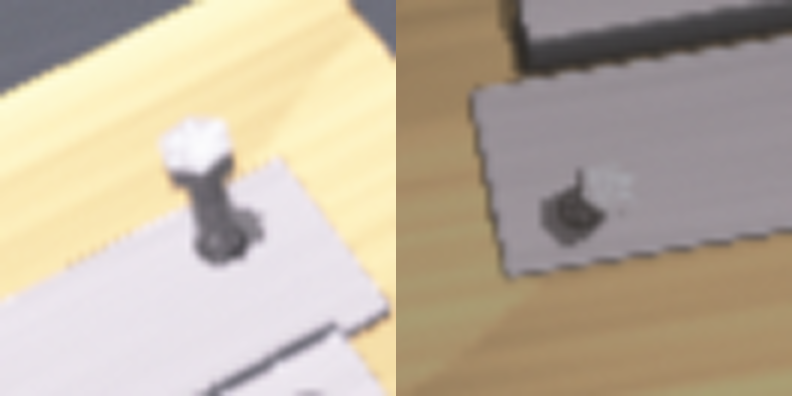

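The screw stands upright: head at (196,145) against (192,147) predicted for upright. Now I put the driver back.

Emit:
arm_command --pt "0.5 0 -10 0 0 0.3" --pt "0.5 -0.2 -16 0 0 0.3" --pt "0 0 -16 0 0 0" --pt "0 0 -16 0 0 0" --pt "0 0 -16 0 0 0" --pt "0 0 -12 0 0 0" --pt "0 0 -8 0 0 0" --pt "0 0 -6 0 0 0" --pt "0 0 -4 0 0 0" --pt "0 0 -2 0 0 0" --pt "0 0 0 0 0 0" --pt "0 0 0 0 0 0"

```text
time: 23.02
ee_pos: [477.1, 205.4, 109.3]
orientation: [[-0.992, -0.124, 0.001], [-0.124, 0.992, 0.0], [-0.001, 0.0, -1.0]]
force: [-0.0, 0.4, -2.7]
opening: 0.342
gripper_force: 69.6
```

Emit:
arm_command --pt "0 0 -1 0 0 0" --pt "0 0 -1 0 0 0" --pt "0 0 0 0 0 0" --pt "0 0 0 0 0 0"

```text
time: 23.35
ee_pos: [476.8, 205.4, 107.1]
orientation: [[-0.992, -0.125, 0.0], [-0.125, 0.992, 0.0], [-0.0, 0.0, -1.0]]
force: [-0.6, -0.9, -3.3]
opening: 0.338
gripper_force: 69.6
```

Emit:
arm_command --pt "0 0 -0.7 0 0 0" --pt "0 0 -0.7 0 0 0" --pt "0 0 -0.5 0 0 0" --pt "0 0 0 0 0 0" --pt "0 0 0 0 0 0"

```text
time: 23.77
ee_pos: [476.9, 205.4, 105.2]
orientation: [[-0.992, -0.125, 0.0], [-0.125, 0.992, 0.0], [-0.0, 0.0, -1.0]]
force: [-0.6, -0.7, -0.2]
opening: 0.341
gripper_force: 70.0
```

Emit:
arm_command --pt "0 0 -0.3 0 0 0" --pt "0 0 0 0 0 0"

```text
time: 23.93
ee_pos: [476.9, 205.4, 105.1]
orientation: [[-0.992, -0.125, 0.0], [-0.125, 0.992, 0.0], [-0.0, 0.0, -1.0]]
force: [-0.9, -0.0, 4.4]
opening: 0.343
gripper_force: 70.4
```

Emit:
arm_command --pt "0 0 0 0 0 0" --pt "0 0 0 0 0 0" --pt "0 0 0 0 0 0" --pt "0 0 0 0 0 0" --pt "0 0 0 0 0 0" --pt "0 0 0 0 0 0" --pt "0 0 0 0 0 0" --pt "0 0 0 0 0 0" --hand 70

```text
time: 24.6
ee_pos: [476.7, 205.3, 104.7]
orientation: [[-0.992, -0.124, -0.0], [-0.124, 0.992, -0.0], [0.0, -0.0, -1.0]]
force: [0.2, 0.9, -0.4]
opening: 0.822
gripper_force: 0.0
```

Emit:
arm_command --pt "0 0 5 0 0 0" --pt "0 0 10 0 0 0" --pt "0 0 18 0 0 0" --pt "0 0 20 0 0 0" --pt "0 0 20 0 0 0" --pt "0 0 20 0 0 0" --pt "0 0 20 0 0 0" --pt "0 0 20 0 0 0" --pt "0 0 0 0 0 0" --pt "0 0 0 0 0 0"

```text
time: 25.43
ee_pos: [477.4, 205.6, 239.5]
orientation: [[-0.992, -0.125, 0.003], [-0.125, 0.992, 0.001], [-0.003, 0.001, -1.0]]
force: [0.3, 0.2, 0.4]
opening: 0.822
gripper_force: 0.0
```

```bash
python3 st.py
python3 - <<'E'
from h import *
s=capture("scene");w=capture("wrist")
a=cv2.resize(s[100:370,60:420,::-1],(600,450)); b=cv2.resize(w[120:300,200:360,::-1],(200,225))
cv2.imwrite("pics/f.png",np.hstack([a,np.vstack([b,cv2.resize(s[170:260,270:350,::-1],(200,225))])]))
E
```

```text
25.4333 [477.42 205.63 239.49] [0.31 0.19 0.38] [-0.02  -0.005 -0.002] 97.15 [ 23.1  11.3 107.   -0.   61.5 -74. ]
```

View pics/f.png

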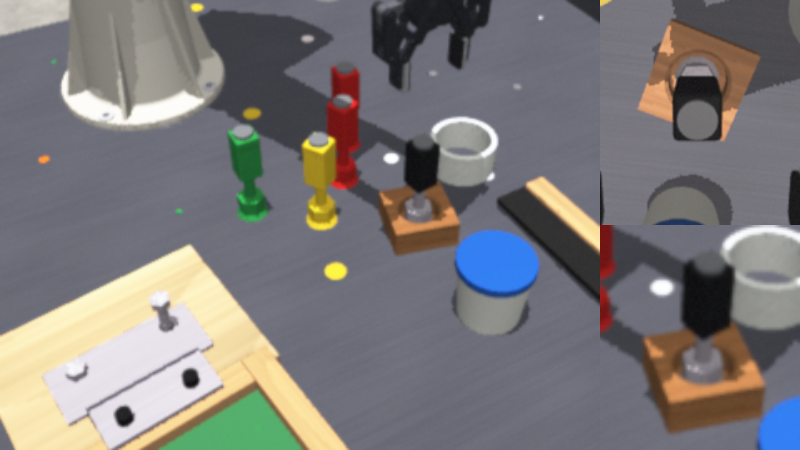

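The driver stands upright in its stand at (421,165), the screw is upright at (162,310), the bystanders have not moved and the gripper is clear.

```bash
python3 -c "
from station import hand_in
print(hand_in())"
```

```text
the job is handed in; nothing more can be done
None
```

The screw was straightened, the socket seated on the hexagon, and the screw turned clockwise (driver 120°, at least about 104° at the screw after play); the driver is back upright in its stand and the job is handed in, result not reported.

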